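# Set out a bracket and open the degreaser jug

## Task

Get the bracket ready for degreasing before it is measured: lift it straight up off the top of the pile without dragging the plates beneath, and lay it on its base in the steel tray. Open the jug's safety cap by pressing it down firmly and, while it is pressed, turning it anticlockwise until it comes free, then stand the cap upright in the same tray; do not force the cap, set both things down gently, and leave the other things on the bench alone.

Things in the scene. Friction and masses are not known exactly. Their poses are not given: they have to be found in the camera images.
- jug: White plastic solvent jug, 160 x 110 mm, its top 144 mm above the bench, held fast in a steel holder (cannot move); a low handle on top reaches 176 mm. Origin: on the bench below the neck axis; z up; its body reaches from 45 mm before the neck axis (-x) to 115 mm behind it (+x) and 55 mm to either side (holder 8 mm more).
- cap_bar (a point): Black round safety cap on the jug, loose, 62 mm wide, 70 mm high, 70 g: a skirt 28 mm high with a flat top, and on it an upright grip bar 58 mm long, 16 mm thick, 42 mm high. This point: middle of the bar, 49 mm above the cap's lower rim, 21 mm above the flat top. x along the bar, z up. Locked, the bar lies along the jug's x within 0.15 rad and this point is 207 mm above the bench.
- jug_mouth (a point): Top of the neck, on its axis, 168 mm above the bench, hidden in the cap. Sprung bayonet: the spring lifts the cap with 12 N locked, 15 N pressed 6 mm. Press the cap down 5 mm or more (it stops at 8) and turn it anticlockwise from above while pressed. Free 0.9 to 1.4 rad from locked (aim for 1.2): let go there it rises 5 mm and lifts straight off. Unpressed it stays locked.
- bracket_mid (a point): Aluminium bracket, shaped like an upside-down T, on top of the pile: a base 100 x 60 x 6 mm with an upright web along its middle, 100 mm long and 10 mm thick, rising to 62 mm above the underside. 240 g nominal. This point is in the middle of the web, 30 mm above the underside. x runs along the web, y across it, z is up.
- plate_mid: Flat steel plate, 130 x 90 x 8 mm, directly under the bracket and lying skewed on the lower plate. Loose, not to be dragged. Origin at the centre of its underside.
- plate_low: The same kind of plate, 130 x 90 x 8 mm, at the bottom of the pile on the bench. Loose, not to be dragged. Origin at the centre of its underside.
- tray: Shallow steel tray, fixed to the bench: 180 mm along its x, 260 mm along its y, walls 20 mm high and 4 mm thick. Origin at the centre of its underside; its inner floor is 4 mm above the bench. Room for the bracket in one half (y > 0) and the cap in the other.
- ball_standard: Bystander: white 38 mm ball on a post with a round dark foot 70 mm wide, 89 mm high. Origin under its foot.
- wipe_box: Bystander: cardboard box of wipes, 100 x 130 x 60 mm. Origin at the centre of its underside.
- probe: Bystander: black handheld measuring probe lying on the bench, 70 x 150 x 38 mm with a thin stylus 58 mm long at its +y end. Origin at the centre of the underside of its body.

How it is judged (in metres and radians):
On the way, in this order (a step that is already met when the one before it is completed fails the run):
1. the cap has been turned anticlockwise past its lock (more than 0.7 rad) while still down on the neck (angle between the x axis of cap_bar and the x axis of jug, either way round above 0.7 rad and horizontal distance between cap_bar and jug_mouth below 0.012 m and z of cap_bar in the frame of jug below 0.209 m), for 0.05 s.
2. the cap has been lifted at least 30 mm above its locked height, clear of the neck (z of cap_bar in the frame of jug above 0.237 m), for 0.05 s.
At the end, for the whole second after the job is handed in: The cap stands upright (within 0.08 rad) on the tray's floor and the bracket lies flat on its base (within 0.08 rad) on the tray's floor, each within 5 mm of its resting height and inside the tray's walls; both plates of the pile are within 10 mm of where they began (x of cap_bar in the frame of tray between -0.09 and 0.09 m and y of cap_bar in the frame of tray between -0.13 and 0.13 m and z of cap_bar in the frame of tray between 0.048 and 0.058 m and angle between each of cap_bar, bracket_mid's own z axis and vertical below 0.08 rad and x of bracket_mid in the frame of tray between -0.09 and 0.09 m and y of bracket_mid in the frame of tray between -0.13 and 0.13 m and z of bracket_mid in the frame of tray between 0.029 and 0.039 m and distance of each of plate_mid, plate_low from where it was at the start of the episode below 0.01 m); the robot touches nothing.
It fails at once if a plate beneath the bracket was dragged more than 10 mm (distance of any of plate_mid, plate_low from where it was at the start of the episode above 0.01 m).
It fails at once if the cap was forced against the jug with more than 100 N (contact force between cap and jug above 100 N).
It fails at once if the cap or bracket was slammed into the tray (more than 120 N) (contact force between any of cap, bracket and tray above 120 N).
It fails at once if the cap or bracket was let fall (faster than 0.55 m/s with no finger touching it, a drop of some 15 mm or more) ((linear speed of cap above 0.55 m/s and contact force between the fingers and cap below 0.05 N and z of cap_bar in the frame of jug below 0.19 m) or (linear speed of bracket above 0.55 m/s and contact force between the fingers and bracket below 0.05 N and z of bracket_mid in the frame of jug below 0.19 m)).
It fails at once if a bystander was moved more than 20 mm (distance of any of ball_standard, wipe_box, probe from where it was at the start of the episode above 0.02 m).
It also fails if it takes over 67 s, if anything falls off the work surface, if the arm or the gripper's body presses on something with over 40 N, if the wrist force passes 120 N, or if a joint passes its speed limit or range.

## Robot

A 6-joint arm with a two-finger parallel gripper is mounted at the origin on the work surface. World frame = base frame: x ahead of the robot, y to its left, z up, the work surface at z = 0. Lengths are in m, angles in degrees, forces in N, time in s.
With the tool pointing down it reaches from about 0.25 to 0.725 m from the base axis. Payload 9.7 kg.
Tool frame: the origin (TCP) lies at the very end of the fingers, on their centre line; the grasp point (between the pads) lies 19 mm behind it; y points along the fingers, x is the direction in which the jaws open and shut, and the axes are right-handed (so a half turn about y gives the same grasp; the last joint's range is limited). The gripper opens to 85 mm and grips with 20 to 120 N. Pads are 22 mm wide; open, the fingers measure 114 mm over their backs; the gripper's body (76 mm by 85 mm) begins 54 mm behind the grasp point. The pads swing forward as they close: fully open they stand 13 mm farther back than shut.
Start: joints at [-65.947, 4.979, 10.078, 95.1, 0, 90], TCP at [0.224, -0.502, 0.231] pointing down, gripper open.
Joint ranges: [-179.16, 179.16], [-48.56, 103.87], [-65.8, 70.77], [-126.05, 130.52], [-82.76, 87.17], [-180, 180]. Speed limits (degrees/s): [127.2, 127.2, 147.25, 180, 180, 180].

## Interface

Orientations are given as [roll, pitch, yaw] about the fixed x, y, z axes, in that order (R = Rz(yaw) Ry(pitch) Rx(roll)).
In Python, from workcell import bot gives the robot as it stands.
- The arm moves only by the shell command python3 -m jog 'ROWS' [FORCE]. ROWS is JSON, a list of rows, each a list of 7 numbers: the closure, from 0 (fully open) to 1 (shut), then the shift along the world's x, y, z in units of 25 mm (1.0 is 25 mm), then the turn, a rotation vector about the world's x, y, z in units of 5 degrees (1.0 is 5 degrees). A call has 1 to 5 rows; each row is the pose to reach, as a shift and turn from the pose commanded when the call began; what a row does not reach only later rows make up. A row lasts 1/10 s, in which the tool goes at most 50 mm and 8.59 degrees, less where a joint would pass 70% of its speed; a pose out of reach is approached as far as the arm can. A call with a gripper value outside its range is refused whole. The fingers move at their own pace and stop on an object; FORCE is the grip in N (left out, the last holds). Time passes only in rows, so rows that repeat a pose let the fingers close. It gives the time, the measured TCP pose, the force and the opening at its end, in the units of the state.
- bot.get_obs(): the state, without advancing time (a new reading comes with each control period).
- bot.camera(name): name is "scene" or "side" or "wrist"; returns (picture, depth): 400x640x3 uint8, red, green, blue; 400x640 float32, m along the optical axis (not along the pixel's ray), 0 where there is no reading.
- bot.camera_model(name): a dict with "fx", "fy", "cx", "cy" (pixels), "rvec" (rotation vector, rad) and "tvec" (3), from world to camera coordinates, as OpenCV has them; the wrist camera has in their place "tool_from_camera" (4x4, takes a point from camera to tool coordinates, whose origin is the TCP and whose axes are the tool frame's). Camera axes: x right, y down, z forward; pixel columns grow to the right and rows downward; lengths in m; the calibration is good to about 2 mm. The wrist camera is an equidistant fisheye: a pixel r from the principal point sees the ray r / f radians off the axis. A picture is of the moment at which its call begins: read the wrist's pose just before it. camera_model takes no time and is no camera call.
- bot.job_done(): hands the job in, once; it reports no verdict.
Trained networks look in the newest picture that a camera, given by its name, has taken for a name from the list of things; names that differ only in an ending like _2 or _b are one class to them, and where a whole thing is asked for, a point or a joint stands for the part that bears it (a point fixed in the world has none). Each returns a list of dicts, best first, with "conf" (0 to 1); they miss things now and then, are a little off and sometimes report something else, mostly with a low value. They report only what shows in the picture. A call takes as long as a camera call.
- bot.regions_of(camera, label): "pixels" (400x640 bool, what is visible of it) and "point" ([row, column] in pixels, amid what is visible of it).
The state is a dict: "time": time; "q": joint angles; "qd": joint speeds; "joint_efforts": joint torques, N m; "ee_pos": TCP position; "tcp_rot": TCP orientation; "wrist_force": force on the tool from outside, world axes, zero at the start; "torque": the same for the moment, N m; "opening": finger opening in m.
Only numpy, scipy, OpenCV 4.12 (cv2) and the standard library are available. Lean on these libraries where they do the work, as an engineer would, in place of code of your own. Each camera call takes 0.05 s, during which the arm holds its last target. There are 200 camera calls.

## Working session

There is one attempt and no reset: what is moved stays moved. The work goes in short steps, Python scripts to look and compute and a shell command to move; the robot and the scene stay as the last step left them, time stands still between calls to the robot, and variables do not carry over. Pictures are saved under pics/ and viewed, about 8 in all and at most 12, crops included, and the job is handed in when it is done.

```bash
mkdir -p pics; cat > h.py <<'E'
import numpy as np, cv2
from scipy.spatial.transform import Rotation as R
from workcell import bot
def world(cam):
    """picture, HxWx3 world points (nan where no depth)"""
    o=bot.get_obs(); im,d=bot.camera(cam); m=bot.camera_model(cam)
    v,u=np.mgrid[:400,:640].astype(float)
    x=(u-m['cx'])/m['fx']; y=(v-m['cy'])/m['fy']
    if cam=='wrist':
        r=np.hypot(x,y)+1e-9; k=np.tan(np.minimum(r,1.5))/r; x,y=x*k,y*k
    P=np.stack([x*d,y*d,d],-1); P[d<=0]=np.nan
    if cam=='wrist':
        T=np.array(m['tool_from_camera']); P=P@T[:3,:3].T+T[:3,3]
        P=P@R.from_euler('xyz',o['tcp_rot'],degrees=True).as_matrix().T+np.array(o['ee_pos'])
    else:
        Rm=cv2.Rodrigues(np.array(m['rvec'],float))[0]; P=(P-np.array(m['tvec']).ravel())@Rm
    return im,P
def save(n,im): cv2.imwrite('pics/'+n+'.png',im[...,::-1])
def rect(P):
    """min-area rectangle of points xy: centre, sizes, angle of long side"""
    P=P[:,:2]; c,(w,h),a=cv2.minAreaRect((P*1000).astype(np.float32))
    if w<h: w,h,a=h,w,a+90
    return np.round(c,1),round(w,1),round(h,1),round((a+90)%180-90,1)
E
python3 - <<'E'
from h import *
print(bot.get_obs())
for c in ['scene','side']:
    im,P=world(c); save(c,im)
    for n in ['jug','cap_bar','bracket_mid','plate_mid','plate_low','tray','ball_standard','wipe_box','probe']:
        for r in bot.regions_of(c,n)[:2]:
            Q=P[r['pixels']]; Q=Q[~np.isnan(Q[:,0])]
            if len(Q)<10: continue
            zt=np.percentile(Q[:,2],97); T=Q[abs(Q[:,2]-zt)<.006]
            print(c,n,round(r['conf'],2),np.round(r['point']),len(Q),'z',np.round(np.percentile(Q[:,2],[3,50,97]),3),'top',rect(T),'all',rect(Q))
E
```

```text
{'time': 0.0, 'q': array([-6.59485442e+01,  5.01047464e+00,  1.00341607e+01,  9.50981249e+01,
       -7.73416375e-04,  9.00016131e+01]), 'qd': array([ 0.10223057,  0.04223457,  0.03445621, -0.05357186, -0.10827373,
       -0.00178045]), 'joint_efforts': array([-6.81763213e-04, -5.20385349e+01,  4.64809084e+01,  1.60324451e-02,
       -3.22854874e-05,  8.84792996e-06]), 'ee_pos': array([ 0.22406262, -0.50204844,  0.23058643]), 'tcp_rot': array([-9.00007755e+01,  7.44388081e-02, -6.59501573e+01]), 'wrist_force': array([-0.29542666,  0.6980271 ,  0.11525285]), 'torque': array([-0.02705798, -0.02070904,  0.02902788]), 'opening': 0.08564478264669806}
scene jug 0.62 [295. 231.] 4198 z [0.004 0.14  0.172] top (array([ 535.6, -287.4]), 121.1, 43.5, 27.2) all (array([ 503.7, -278.9]), 234.2, 172.9, 16.3)
scene cap_bar 0.64 [271. 200.] 742 z [0.168 0.189 0.23 ] top (array([ 500.9, -303.6]), 55.8, 16.2, 19.0) all (array([ 453.6, -307.7]), 156.8, 61.7, 4.3)
scene bracket_mid 0.92 [131. 337.] 588 z [0.016 0.039 0.079] top (array([507.2, 352.6]), 97.6, 15.1, 9.2) all (array([503.3, 380.4]), 116.3,
[... 1772 characters left out ...]
ay([498.9, 336.5]), 131.3, 90.4, -8.8) all (array([498.8, 332.8]), 138.7, 92.0, -13.1)
side tray 0.77 [245. 354.] 3855 z [-0.003  0.003  0.019] top (array([531.2, -14.5]), 265.8, 182.3, -84.8) all (array([532.5, -21.8]), 280.8, 183.6, -84.8)
side tray 0.21 [318. 295.] 572 z [0.009 0.015 0.02 ] top (array([510.3, 345.3]), 130.2, 91.8, 10.2) all (array([511.4, 342.9]), 131.5, 96.9, 10.2)
side wipe_box 0.93 [211. 289.] 1348 z [0.006 0.056 0.065] top (array([777.2,  20.9]), 129.5, 99.1, -89.0) all (array([799.6,  -1.8]), 182.2, 144.1, -85.9)
side probe 0.61 [178. 335.] 798 z [-0.003  0.031  0.04 ] top (array([ 737.8, -196.6]), 143.2, 63.3, -89.2) all (array([ 749.3, -219.4]), 198.7, 94.2, -88.6)
```

View pics/scene.png

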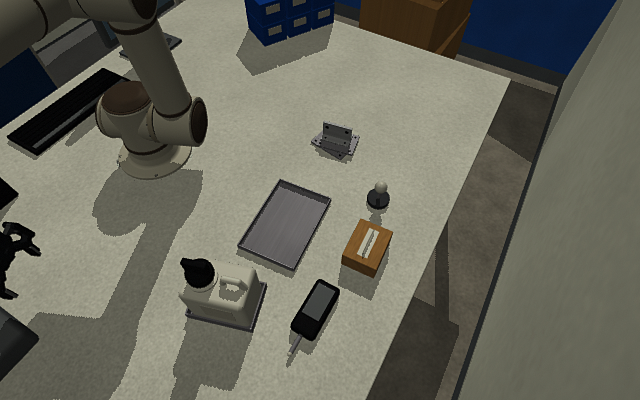

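```bash
python3 -m jog '[[0,1,1,2,0,0,0],[0,3,2.5,4,0,0,0],[0,5,4,4,0,0,-1],[0,6.5,5,4,0,0,-1],[0,8,6,4,0,0,-1.4]]'
python3 -m jog '[[0,1.5,1,0,0,0,0],[0,2.9,2,0,0,0,0],[0,2.9,2,0,0,0,0],[0,2.9,2,0,0,0,0],[0,2.9,2,0,0,0,0]]'
python3 - <<'E'
from h import *
im,P=world('wrist'); save('w1',im)
for n in ['jug','cap_bar']:
    for r in bot.regions_of('wrist',n)[:2]:
        Q=P[r['pixels']]; Q=Q[~np.isnan(Q[:,0])]
        for lo,hi in [(.216,.24),(.18,.2),(.165,.18),(.135,.15)]:
            T=Q[(Q[:,2]>lo)&(Q[:,2]<hi)]
            if len(T)>30: print(n,round(r['conf'],2),lo,len(T),np.median(T[:,2]),rect(T))
E
```

```text
time: 1.5
ee_pos: [0.3957, -0.3716, 0.3301]
tcp_rot: [-89.9, -0.1, -73.0]
wrist_force: [0.3, -1.2, -0.8]
opening: 0.0854
time: 2.0
ee_pos: [0.4664, -0.3231, 0.3289]
tcp_rot: [-90.0, -0.0, -73.0]
wrist_force: [0.1, 0.6, 0.4]
opening: 0.0852
jug 0.96 0.165 870 0.1742972925993877 (array([ 542.6, -296.8]), 110.8, 52.0, 3.7)
jug 0.96 0.135 9126 0.14364696665794038 (array([ 532.2, -293. ]), 157.4, 108.3, 17.3)
cap_bar 0.87 0.216 1421 0.22787602100549773 (array([ 499.4, -303. ]), 57.6, 16.3, 16.9)
cap_bar 0.87 0.18 2094 0.18611618965126334 (array([ 500.6, -303.3]), 62.9, 59.4, -76.1)
cap_bar 0.87 0.165 41 0.17340802622207105 (array([ 518.2, -307.9]), 61.1, 23.6, 77.6)
```

```bash
python3 -m jog '[[0,1.32,0.8,0,0,0,0],[0,1.32,0.8,-1,0,0,0],[0,1.32,0.8,-2.5,0,0,0],[0,1.32,0.8,-4,0,0,0],[0,1.32,0.8,-4.6,0,0,0]]' 80
python3 -m jog '[[0,0,0,-0.4,0,0,0],[0,0,0,-0.8,0,0,0],[0,0,0,-0.85,0,0,0],[0,0,0,-0.85,0,0,0]]'
python3 -c "
from h import *
o=bot.get_obs();print(o['ee_pos'],o['tcp_rot'],o['wrist_force'])"
```

```text
time: 2.65
ee_pos: [0.4983, -0.3028, 0.2101]
tcp_rot: [-90.2, 0.2, -73.0]
wrist_force: [-0.5, -0.1, 0.7]
opening: 0.0856
time: 3.05
ee_pos: [0.5, -0.303, 0.1932]
tcp_rot: [-90.0, -0.0, -73.0]
wrist_force: [-0.9, 0.1, 0.7]
opening: 0.0855
[ 0.49999822 -0.30297526  0.19324979] [-8.99654209e+01 -3.84109542e-02 -7.29637037e+01] [-0.87610729  0.07404114  0.65333277]
```

```bash
for i in 1 2; do python3 -m jog '[[1,0,0,0,0,0,0],[1,0,0,0,0,0,0],[1,0,0,0,0,0,0],[1,0,0,0,0,0,0],[1,0,0,0,0,0,0]]' 80; done
```

```text
time: 3.55
ee_pos: [0.5001, -0.3028, 0.1929]
tcp_rot: [-90.0, -0.0, -72.9]
wrist_force: [-2.5, 2.3, 1.0]
opening: 0.015
time: 4.05
ee_pos: [0.5, -0.3028, 0.1929]
tcp_rot: [-90.0, -0.0, -72.9]
wrist_force: [-0.1, 0.6, 4.9]
opening: 0.0151
```

Gripped. Press 6.5 mm.

```bash
python3 -m jog '[[1,0,0,-0.07,0,0,0],[1,0,0,-0.14,0,0,0],[1,0,0,-0.21,0,0,0],[1,0,0,-0.26,0,0,0],[1,0,0,-0.26,0,0,0]]'; python3 -m jog '[[1,0,0,0,0,0,0],[1,0,0,0,0,0,0]]'
```

```text
time: 4.55
ee_pos: [0.5, -0.3028, 0.1877]
tcp_rot: [-89.9, -0.1, -72.9]
wrist_force: [-3.0, 0.7, 14.0]
opening: 0.015
time: 4.75
ee_pos: [0.5, -0.3027, 0.1878]
tcp_rot: [-89.9, -0.1, -72.9]
wrist_force: [-2.1, 1.0, 13.7]
opening: 0.0148
```

```bash
python3 -m jog '[[1,0,0,-0.03,0,0,0],[1,0,0,-0.06,0,0,0],[1,0,0,-0.06,0,0,0]]'; python3 -m jog '[[1,0,0,0,0,0,1],[1,0,0,0,0,0,2],[1,0,0,0,0,0,3],[1,0,0,0,0,0,3.6],[1,0,0,0,0,0,3.6]]'
```

```text
time: 5.05
ee_pos: [0.5001, -0.3027, 0.1863]
tcp_rot: [-89.9, -0.1, -72.9]
wrist_force: [-0.8, 1.0, 14.2]
opening: 0.0155
time: 5.55
ee_pos: [0.5004, -0.3029, 0.1866]
tcp_rot: [-89.9, -0.2, -54.8]
wrist_force: [-1.0, 1.4, 14.3]
opening: 0.0149
```

```bash
python3 -m jog '[[1,0,0,0,0,0,1.2],[1,0,0,0,0,0,2.4],[1,0,0,0,0,0,3.6],[1,0,0,0,0,0,4.8],[1,0,0,0,0,0,5]]'; python3 -m jog '[[1,0,0,0,0,0,1.2],[1,0,0,0,0,0,2.4],[1,0,0,0,0,0,3.6],[1,0,0,0,0,0,4.8],[1,0,0,0,0,0,5.1]]';  python3 -m jog '[[1,0,0,0,0,0,0],[1,0,0,0,0,0,0]]'
python3 - <<'E'
from h import *
o=bot.get_obs(); print(o['ee_pos'],o['tcp_rot'],o['wrist_force'],o['torque'])
for c in ['scene','side','wrist']:
  im,P=world(c); save('a_'+c,im)
  for r in bot.regions_of(c,'cap_bar')[:1]:
    Q=P[r['pixels']]; Q=Q[~np.isnan(Q[:,0])]; T=Q[(Q[:,2]>.205)&(Q[:,2]<.24)]
    if len(T)>20: print(c,r['conf'],len(T),rect(T),np.percentile(T[:,2],[50,95]))
E
```

```text
time: 6.05
ee_pos: [0.5005, -0.3028, 0.1866]
tcp_rot: [-90.0, -0.2, -29.7]
wrist_force: [-1.1, 0.7, 14.6]
opening: 0.0152
time: 6.55
ee_pos: [0.5, -0.3024, 0.1864]
tcp_rot: [-90.0, -0.1, -4.2]
wrist_force: [-2.1, 2.8, 13.9]
opening: 0.015
time: 6.75
ee_pos: [0.5, -0.3024, 0.1864]
tcp_rot: [-90.0, -0.1, -4.4]
wrist_force: [-2.3, 3.1, 14.5]
opening: 0.0149
[ 0.50003652 -0.30237854  0.18639246] [-90.01517092  -0.1065557   -4.42626688] [-2.28075151  3.08495088 14.5414678 ] [ 0.74486494  0.72390564 -0.0594752 ]
scene 0.65 90 (array([ 501.6, -323.8]), 18.9, 15.2, -89.7) [0.22094043 0.22429023]
side 0.54 43 (array([ 496.6, -288.2]), 38.2, 14.9, -88.0) [0.21842228 0.22276048]
wrist 0.97 4099 (array([ 501. , -303.6]), 59.1, 15.8, 85.5) [0.22141018 0.22248828]
```

```bash
python3 -m jog '[[1,0,0,0.1,0,0,0],[1,0,0,0.3,0,0,0],[1,0,0,0.6,0,0,0],[1,0,0,1,0,0,0],[1,0,0,1.5,0,0,0]]'; python3 -m jog '[[1,0,0,0.6,0,0,0],[1,0,0,1.2,0,0,0],[1,0,0,1.8,0,0,0],[1,0,0,1.8,0,0,0]]'
python3 - <<'E'
from h import *
o=bot.get_obs(); print(o['ee_pos'],o['wrist_force'])
for c in ['wrist']:
  im,P=world(c); save('b_'+c,im)
  for n in ['cap_bar']:
   for r in bot.regions_of(c,n)[:1]:
    Q=P[r['pixels']]; Q=Q[~np.isnan(Q[:,0])]; print(n,r['conf'],len(Q),np.percentile(Q[:,2],[3,50,97]))
  T=P[(P[...,2]>.135)&(P[...,2]<.155)]; 
E
```

```text
time: 7.55
ee_pos: [0.4996, -0.3025, 0.2219]
tcp_rot: [-90.0, 0.1, -4.4]
wrist_force: [0.9, 0.0, -0.8]
opening: 0.0152
time: 7.95
ee_pos: [0.5004, -0.303, 0.2693]
tcp_rot: [-90.1, -0.1, -4.4]
wrist_force: [0.2, -0.7, -0.5]
opening: 0.0149
[ 0.50037664 -0.3030139   0.26927863] [ 0.21198299 -0.74018421 -0.54102398]
cap_bar 0.78 8947 [0.24348725 0.27313577 0.30520369]
```

View pics/b_wrist.png

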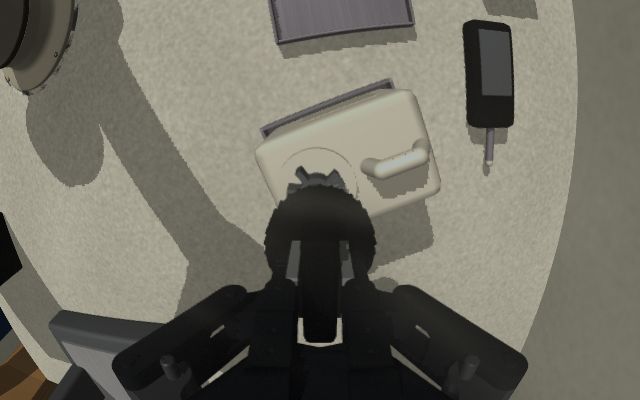

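```bash
python3 -m jog '[[1,0.3,1.2,0,0,0,0],[1,0.6,3,0,0,0,0],[1,0.9,4.8,0,0,0,0],[1,1.2,6.4,0,0,0,0],[1,1.4,7.6,0,0,0,0]]'; python3 -m jog '[[1,0.2,1.3,0,0,0,0],[1,0.2,1.3,-1.5,0,0,0],[1,0.2,1.3,-3.2,0,0,0],[1,0.2,1.3,-4.8,0,0,0],[1,0.2,1.3,-5.5,0,0,0]]'
python3 - <<'E'
from h import *
o=bot.get_obs(); print(o['ee_pos'],o['wrist_force'])
im,P=world('wrist')
for n in ['cap_bar','tray']:
   for r in bot.regions_of('wrist',n)[:1]:
    Q=P[r['pixels']]; Q=Q[~np.isnan(Q[:,0])]; print(n,r['conf'],len(Q),np.percentile(Q[:,2],[1,50,97]),rect(Q))
E
```

```text
time: 8.55
ee_pos: [0.5348, -0.1104, 0.266]
tcp_rot: [-90.0, 0.1, -4.4]
wrist_force: [0.1, -0.8, -0.5]
opening: 0.0149
time: 9.05
ee_pos: [0.5376, -0.0797, 0.1243]
tcp_rot: [-90.0, 0.4, -4.4]
wrist_force: [0.6, 0.0, -1.2]
opening: 0.015
[ 0.53763526 -0.07966381  0.12429251] [ 0.60990481  0.02088785 -1.20341508]
cap_bar 0.71 9017 [0.09410186 0.12636708 0.16024495] (array([539. , -78.9]), 65.1, 60.8, -21.1)
tray 0.56 48271 [0.00238603 0.00421749 0.01978302] (array([535.5, -20. ]), 273.1, 196.2, -84.8)
```

```bash
python3 -m jog '[[1,0,0,-1,0,0,0],[1,0,0,-2,0,0,0],[1,0,0,-2.6,0,0,0],[1,0,0,-2.8,0,0,0],[1,0,0,-2.8,0,0,0]]'; python3 -m jog '[[1,0,0,0,0,0,0],[1,0,0,0,0,0,0]]'
```

```text
time: 9.7
ee_pos: [0.54, -0.0803, 0.06]
tcp_rot: [-90.0, -0.0, -4.5]
wrist_force: [0.6, 0.5, -0.4]
opening: 0.0148
time: 9.9
ee_pos: [0.5406, -0.0803, 0.0609]
tcp_rot: [-90.0, -0.1, -4.4]
wrist_force: [0.5, 0.0, -1.9]
opening: 0.0149
```

Down 0.022 to contact, slowly.

```bash
python3 -m jog '[[1,0,0,-0.3,0,0,0],[1,0,0,-0.6,0,0,0],[1,0,0,-0.7,0,0,0],[1,0,0,-0.74,0,0,0],[1,0,0,-0.78,0,0,0]]';python3 -m jog '[[1,0,0,-0.03,0,0,0],[1,0,0,-0.06,0,0,0],[1,0,0,-0.09,0,0,0],[1,0,0,-0.09,0,0,0]]'
```

```text
time: 10.4
ee_pos: [0.5399, -0.0802, 0.0399]
tcp_rot: [-90.0, 0.0, -4.4]
wrist_force: [0.3, -0.1, -0.7]
opening: 0.0152
time: 10.8
ee_pos: [0.5401, -0.0802, 0.0388]
tcp_rot: [-90.0, -0.1, -4.4]
wrist_force: [-3.0, -0.1, 6.3]
opening: 0.0152
```

```bash
python3 -m jog '[[0.6,0,0,0,0,0,0],[0.4,0,0,0,0,0,0],[0.4,0,0,0,0,0,0],[0.4,0,0,0,0,0,0],[0.4,0,0,0,0,0,0]]';python3 -m jog '[[0.4,0,0,1,0,0,0],[0.4,0,0,2.5,0,0,0],[0.4,0,0,4.5,0,0,0],[0.4,0,0,6,0,0,0],[0.4,-0.3,1,7.5,0,0,0]]'
python3 - <<'E'
from h import *
im,P=world('wrist'); save('c',im)
for n in ['cap_bar','tray']:
   for r in bot.regions_of('wrist',n)[:1]:
    Q=P[r['pixels']]; Q=Q[~np.isnan(Q[:,0])]; print(n,r['conf'],len(Q),np.percentile(Q[:,2],[1,50,97]),rect(Q))
    if n=='cap_bar': print(rect(Q[Q[:,2]>.065]),np.median(Q[Q[:,2]>.065,2]))
E
```

```text
time: 11.3
ee_pos: [0.5399, -0.0802, 0.0377]
tcp_rot: [-90.0, 0.0, -4.4]
wrist_force: [-0.0, -0.1, 0.4]
opening: 0.0512
time: 11.8
ee_pos: [0.5327, -0.0565, 0.2269]
tcp_rot: [-90.0, -0.0, -4.6]
wrist_force: [0.8, 0.3, -0.9]
opening: 0.0513
cap_bar 0.87 2601 [0.00519527 0.03262053 0.07491381] (array([541.1, -85.8]), 71.8, 66.9, -80.5)
(array([541.3, -81. ]), 56.7, 15.7, 85.5) 0.07382319260679743
tray 0.56 30577 [0.0021499  0.00424326 0.02008579] (array([534.8, -17.4]), 276.4, 191.3, -84.2)
```

View pics/c.png

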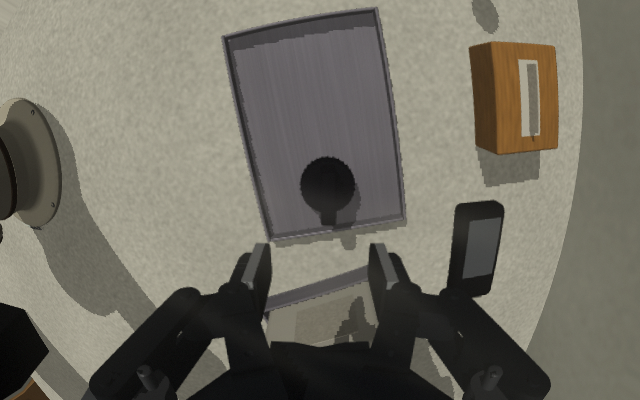

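```bash
python3 -m jog '[[0.3,-0.1,1.8,1,0,0,1.7],[0.2,-0.2,3.6,2,0,0,3.4],[0,-0.3,5.4,2,0,0,5.1],[0,-0.4,7.2,2,0,0,6.8],[0,-0.5,9,2,0,0,8.5]]'; python3 -c "
from h import *
print(bot.get_obs()['q'])"
```

```text
time: 12.45
ee_pos: [0.5196, 0.1713, 0.2741]
tcp_rot: [-90.0, 0.1, 38.4]
wrist_force: [2.1, 0.1, -0.4]
opening: 0.0857
[ 1.82468145e+01  5.87021731e+00  1.58597376e+01  1.00056165e+02
 -8.22571897e-03  6.98604389e+01]
```

```bash
python3 -m jog '[[0,-0.1,1.3,0,0,0,1.7],[0,-0.2,2.6,0,0,0,3.4],[0,-0.3,3.9,0,0,0,5.1],[0,-0.4,5.2,0,0,0,6.8],[0,-0.6,6.4,0,0,0,8.5]]'; python3 -m jog '[[0,0,0.4,0,0,0,1.7],[0,0,0.8,0,0,0,3.4],[0,0,0.8,0,0,0,3.6],[0,0,0.8,0,0,0,3.6]]'
python3 - <<'E'
from h import *
print(bot.get_obs()['ee_pos'],bot.get_obs()['tcp_rot'])
im,P=world('wrist'); save('d',im)
for n in ['bracket_mid','plate_mid','plate_low']:
   for r in bot.regions_of('wrist',n)[:1]:
    Q=P[r['pixels']]; Q=Q[~np.isnan(Q[:,0])]; print(n,r['conf'],len(Q),np.percentile(Q[:,2],[1,50,97]),rect(Q))
    if n=='bracket_mid': print(rect(Q[Q[:,2]>.073]),rect(Q[Q[:,2]<.028]),np.median(Q[Q[:,2]>.07,2]))
E
```

```text
time: 12.95
ee_pos: [0.5049, 0.331, 0.2735]
tcp_rot: [-89.9, 0.1, 80.9]
wrist_force: [0.6, 0.8, 0.0]
opening: 0.0854
time: 13.35
ee_pos: [0.505, 0.3495, 0.2742]
tcp_rot: [-89.9, 0.1, 98.4]
wrist_force: [-0.1, -1.0, -0.1]
opening: 0.0852
[0.50496882 0.34945264 0.27418218] [-8.99183791e+01  5.14070322e-02  9.83732065e+01]
bracket_mid 0.89 3648 [0.01553908 0.02218052 0.07767781] (array([515.3, 354.5]), 120.7, 63.4, 8.9)
(array([506. , 353.7]), 98.9, 9.3, 9.5) (array([515.3, 354.5]), 120.7, 63.4, 8.9) 0.07692339723073674
plate_mid 0.61 2781 [0.00890096 0.01597655 0.01780231] (array([517.6, 345.3]), 136.2, 95.0, 9.6)
plate_low 0.89 1154 [2.97478186e-09 8.04478955e-03 1.50394723e-02] (array([503.2, 335.6]), 131.4, 91.5, -9.0)
```

View pics/d.png

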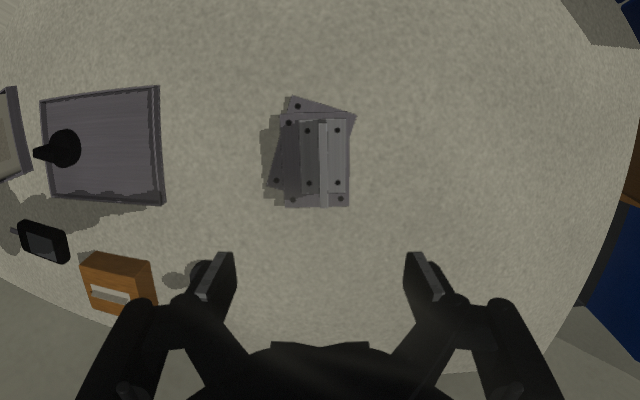

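```bash
python3 -m jog '[[0,0.04,0.17,-1.8,0,0,0.15],[0,0.04,0.17,-3.6,0,0,0.15],[0,0.04,0.17,-5.2,0,0,0.15],[0,0.04,0.17,-6.5,0,0,0.15],[0,0.04,0.17,-7.2,0,0,0.15]]' 50; python3 -m jog '[[0,0,0,-0.8,0,0,0],[0,0,0,-1.6,0,0,0],[0,0,0,-2.1,0,0,0],[0,0,0,-2.2,0,0,0],[0,0,0,-2.2,0,0,0]]'
```

```text
time: 14.05
ee_pos: [0.5049, 0.3527, 0.0921]
tcp_rot: [-89.8, 0.1, 99.2]
wrist_force: [-0.2, 0.2, 0.6]
opening: 0.085
time: 14.55
ee_pos: [0.506, 0.3539, 0.0406]
tcp_rot: [-90.0, -0.0, 99.3]
wrist_force: [0.2, 0.5, 0.0]
opening: 0.0857
```

```bash
python3 -m jog '[[0.6,0,0,0,0,0,0],[0.75,0,0,0,0,0,0],[0.8,0,0,0,0,0,0],[0.85,0,0,0,0,0,0],[0.9,0,0,0,0,0,0]]' 50; python3 -m jog '[[1,0,0,0,0,0,0],[1,0,0,0,0,0,0],[1,0,0,0,0,0,0],[1,0,0,0,0,0,0],[1,0,0,0,0,0,0]]'
```

```text
time: 15.05
ee_pos: [0.506, 0.3541, 0.0405]
tcp_rot: [-90.0, -0.0, 99.3]
wrist_force: [0.6, -0.2, 1.0]
opening: 0.0125
time: 15.55
ee_pos: [0.506, 0.3541, 0.0405]
tcp_rot: [-90.0, -0.0, 99.3]
wrist_force: [-0.3, -0.3, 2.7]
opening: 0.0097
```

Gripped at 10 mm; lift slowly, then carry.

```bash
python3 -m jog '[[1,0,0,0.1,0,0,0],[1,0,0,0.3,0,0,0],[1,0,0,0.6,0,0,0],[1,0,0,1,0,0,0],[1,0,0,1.5,0,0,0]]' 60; python3 -m jog '[[1,0,0,0.6,0,0,0],[1,0,0,1.4,0,0,0],[1,0,0,2.2,0,0,0],[1,0,0,2.5,0,0,0],[1,0,0,2.5,0,0,0]]'
python3 - <<'E'
from h import *
print(bot.get_obs()['ee_pos'],bot.get_obs()['wrist_force'])
im,P=world('wrist'); save('e',im)
for n in ['bracket_mid','plate_mid','plate_low']:
   for r in bot.regions_of('wrist',n)[:1]:
    Q=P[r['pixels']]; Q=Q[~np.isnan(Q[:,0])]; print(n,r['conf'],len(Q),np.percentile(Q[:,2],[1,50,97]),rect(Q))
E
```

```text
time: 16.05
ee_pos: [0.5058, 0.354, 0.0786]
tcp_rot: [-90.0, 0.0, 99.3]
wrist_force: [0.5, -0.2, -2.2]
opening: 0.0095
time: 16.55
ee_pos: [0.5065, 0.3545, 0.1422]
tcp_rot: [-90.1, -0.1, 99.3]
wrist_force: [-0.0, 0.8, -3.2]
opening: 0.0094
[0.50654176 0.35449192 0.14220212] [-0.02477789  0.82772194 -3.20025222]
bracket_mid 0.81 12852 [0.12163965 0.12400468 0.17924781] (array([569.1, 365.1]), 232.5, 94.0, 18.4)
plate_mid 0.66 3796 [0.01417244 0.01601858 0.01733727] (array([514.5, 345. ]), 129.2, 89.9, 9.9)
plate_low 0.87 2395 [-9.28667032e-05  7.98962072e-03  9.51697452e-03] (array([503.3, 337.1]), 130.2, 94.3, -8.1)
```

View pics/e.png

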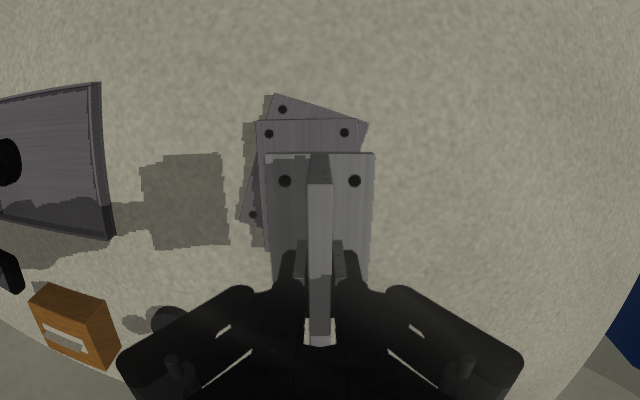

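```bash
python3 -m jog '[[1,0.1,-1,0,0,0,0],[1,0.2,-2.6,0,0,0,-0.3],[1,0.3,-4.4,0,0,0,-0.5],[1,0.4,-6.2,0,0,0,-0.86],[1,0.5,-8,0,0,0,-0.86]]'; python3 -m jog '[[1,0.2,-1.8,0,0,0,0],[1,0.4,-3.4,0,0,0,0],[1,0.4,-4.2,0,0,0,0],[1,0.4,-4.2,0,0,0,0],[1,0.4,-4.2,0,0,0,0]]'; python3 -c "
from h import *
im,P=world('side'); save('f',im)
for n in ['tray','bracket_mid','cap_bar']:
  for r in bot.regions_of('side',n)[:1]:
    Q=P[r['pixels']]; Q=Q[~np.isnan(Q[:,0])]; print(n,r['conf'],rect(Q),np.percentile(Q[:,2],[2,97]))
print(bot.get_obs()['q'])"
```

```text
time: 17.25
ee_pos: [0.5178, 0.1524, 0.1394]
tcp_rot: [-89.9, 0.0, 95.0]
wrist_force: [1.7, 0.1, -2.4]
opening: 0.0094
time: 17.75
ee_pos: [0.5281, 0.0489, 0.1397]
tcp_rot: [-89.9, -0.0, 94.9]
wrist_force: [0.5, 1.1, -2.0]
opening: 0.0092
tray 0.89 (array([530.5, -22.6]), 282.6, 181.9, -85.3) [-0.00342257  0.01998917]
bracket_mid 0.64 (array([544.8,  22.3]), 165.8, 118.9, -58.2) [0.11512661 0.175573  ]
cap_bar 0.74 (array([508.6, -43.7]), 182.3, 60.8, -57.7) [0.00708576 0.07601215]
[ 5.40794087e+00  1.48174381e+00 -3.66105794e+00  8.48766293e+01
  6.26127696e-03  3.22051067e-01]
```

```bash
python3 -m jog '[[1,0,0,-1,0,0,0],[1,0,0,-2,0,0,0],[1,0,0,-3,0,0,0],[1,0,0,-3.7,0,0,0],[1,0,0,-3.9,0,0,0]]'; python3 -m jog '[[1,0,0,0,0,0,0],[1,0,0,0,0,0,0]]'
```

```text
time: 18.45
ee_pos: [0.5271, 0.0498, 0.0406]
tcp_rot: [-89.8, -0.0, 95.1]
wrist_force: [-0.3, -0.3, -2.8]
opening: 0.0092
time: 18.65
ee_pos: [0.529, 0.0494, 0.0439]
tcp_rot: [-90.1, 0.0, 95.0]
wrist_force: [0.9, -0.5, -2.4]
opening: 0.0093
```

```bash
python3 -m jog '[[1,0,0,-0.15,0,0,0],[1,0,0,-0.3,0,0,0],[1,0,0,-0.45,0,0,0],[1,0,0,-0.54,0,0,0],[1,0,0,-0.58,0,0,0]]'; python3 -m jog '[[1,0,0,-0.02,0,0,0],[1,0,0,-0.05,0,0,0],[1,0,0,-0.08,0,0,0],[1,0,0,-0.08,0,0,0]]'
```

```text
time: 19.15
ee_pos: [0.5282, 0.049, 0.0285]
tcp_rot: [-90.0, 0.0, 95.0]
wrist_force: [-5.8, -0.7, 8.5]
opening: 0.0094
time: 19.55
ee_pos: [0.5283, 0.049, 0.0285]
tcp_rot: [-90.0, 0.0, 95.0]
wrist_force: [-10.2, -0.9, 16.9]
opening: 0.0091
```

```bash
python3 -m jog '[[1,0,0,0.06,0,0,0],[0.6,0,0,0.06,0,0,0],[0.4,0,0,0.06,0,0,0],[0.4,0,0,0.06,0,0,0],[0.4,0,0,0.06,0,0,0]]';python3 -m jog '[[0.4,0,0,1,0,0,0],[0.4,0,0,2.5,0,0,0],[0.4,0,0,4.5,0,0,0],[0.4,0,0,6.3,0,0,0],[0.4,0,0,8,0,0,0]]'; python3 -m jog '[[0.4,-1,0,1,0,0,0],[0.4,-2.5,0,2,0,0,0],[0.4,-4,0,2,0,0,0],[0.4,-5,0,2,0,0,0],[0.4,-5,0,2,0,0,0]]'
python3 - <<'E'
from h import *
for c in ['wrist','side','scene']:
  im,P=world(c); save('g_'+c,im)
  for n in ['cap_bar','bracket_mid','tray','plate_mid','plate_low','wipe_box','probe','ball_standard']:
   for r in bot.regions_of(c,n)[:1]:
    Q=P[r['pixels']]; Q=Q[~np.isnan(Q[:,0])]
    if len(Q)<20: continue
    zt=np.percentile(Q[:,2],97); print(c,n,round(r['conf'],2),zt.round(4),rect(Q[abs(Q[:,2]-zt)<.006]))
E
```

```text
time: 20.05
ee_pos: [0.5284, 0.049, 0.0277]
tcp_rot: [-90.0, 0.0, 95.0]
wrist_force: [0.5, -1.1, -0.8]
opening: 0.0516
time: 20.55
ee_pos: [0.5283, 0.049, 0.23]
tcp_rot: [-90.1, 0.0, 95.0]
wrist_force: [1.3, -0.6, 0.5]
opening: 0.0517
time: 21.05
ee_pos: [0.4015, 0.0491, 0.2791]
tcp_rot: [-90.1, -0.0, 95.0]
wrist_force: [1.8, 0.7, 0.6]
opening: 0.0514
wrist cap_bar 0.55 0.0747 (array([539.6, -81.1]), 57.2, 16.7, 83.9)
wrist bracket_mid 0.9 0.0655 (array([527.6,  48.8]), 99.5, 9.0, 4.6)
wrist tray 0.78 0.0202 (array([535.7, -14.9]), 261.1, 182.2, -84.5)
wrist plate_mid 0.71 0.0169 (array([514.9, 344.3]), 131.4, 92.9, 10.5)
wrist plate_low 0.79 0.0089 (array([502.6, 334.3]), 130.0, 89.7, -8.9)
wrist wipe_box 0.67 0.0393 (array([732.9,  33.5]), 91.9, 3.5, -87.3)
wrist probe 0.57 0.0357 (array([ 738.3, -197.9]), 150.3, 40.1, 81.4)
wrist ball_standard 0.48 0.0182 (array([723.2, 170.3]), 24.7, 8.4, -5.6)
side cap_bar 0.92 0.075 (array([534.5, -78.1]), 53.4, 17.3, 81.0)
side bracket_mid 0.83 0.0657 (array([525.2,  50.9]), 99.3, 16.4, 5.7)
side tray 0.96 0.0194 (array([531.5, -15. ]), 264.2,
[... 226 characters left out ...]
ide probe 0.84 0.0398 (array([ 737.9, -191.4]), 142.0, 62.5, -86.9)
side ball_standard 0.8 0.0871 (array([731.4, 202.5]), 31.0, 27.0, 67.3)
scene cap_bar 0.77 0.0771 (array([542.2, -82.9]), 55.5, 17.6, 83.9)
scene bracket_mid 0.77 0.0676 (array([531.1,  49.2]), 96.4, 12.4, 6.1)
scene tray 0.77 0.0216 (array([536.3, -14.5]), 262.4, 181.3, -84.5)
scene plate_mid 0.91 0.021 (array([516.2, 344.1]), 126.8, 93.3, 10.4)
scene plate_low 0.61 0.0137 (array([500.6, 302.9]), 126.6, 33.1, -14.5)
scene wipe_box 0.68 0.065 (array([784.7,  18.6]), 131.3, 99.5, -86.2)
scene probe 0.96 0.0415 (array([ 746.6, -199.4]), 143.3, 63.8, 89.6)
scene ball_standard 0.96 0.0895 (array([737.5, 199. ]), 26.2, 24.8, 2.3)
```

View pics/g_scene.png

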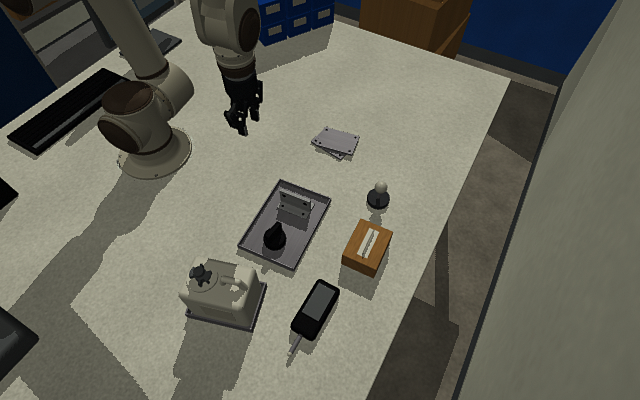

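View pics/g_wrist.png

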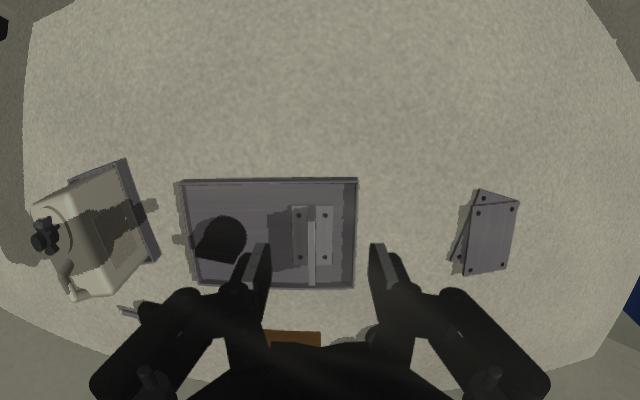

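The scene picture shows the bracket (293,207) and the cap (275,237) standing in the tray. The plates (335,140) and the bystanders have not moved, and the arm is clear.

```bash
python3 -c "
from workcell import bot
print(bot.job_done())"
```

```text
the job is handed in; nothing more can be done
None
```

I handed the job in at about 21 s; it reports no verdict. The bracket and the cap are both in the tray.

**Cap:** I gripped the bar, pressed it down about 6.5 mm (about 14 N at the wrist), and turned it 68.6° (1.2 rad) anticlockwise. It lifted straight off and I stood it in the tray at about 6 N.

**Bracket:** I lifted it straight up by its web and lowered it into the other half of the tray. It met the floor at 17 N on the wrist, with about 10 N of that force sideways, and then I released it.

**Last checks:**
- **In the tray:** the cap's top is at 74–77 mm (nominal 74) and the bracket's top at 65.5–67.6 mm (nominal 66). Both are inside the walls and look upright in the pictures.
- **Plates and bystanders:** the plates read within about 2 mm of where they started, except the scene camera's lower-plate reading, which was 3 mm off both times with most of it hidden. Bystander readings agree to about 1 mm, but the side camera put the probe about 5 mm off. The side camera never saw the ball at the start, so only the scene camera confirms it.
- **Disagreement:** the side and scene cameras differ by 3 to 9 mm in absolute position. I took positions for the grasps from the wrist camera instead.

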